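# Put the register cap back on a water meter

## Robot

A 6-joint arm with a two-finger parallel gripper is mounted at the origin on the work surface. World frame = base frame: x ahead of the robot, y to its left, z up, the work surface at z = 0. Lengths are in m, angles in rad, forces in N, time in s.
With the tool pointing down it reaches from about 0.375 to 0.975 m from the base axis. Payload 3.8 kg.
Tool frame: the origin (TCP) lies at the very end of the fingers, on their centre line; the grasp point (between the pads) lies 19 mm behind it; z points along the fingers, y is the line along which they close (so a half turn about z gives the same grasp; the last joint's range is limited). The gripper opens to 85 mm and grips with 20 to 120 N. Pads are 22 mm wide; open, the fingers measure 114 mm over their backs; the gripper's body (76 mm by 85 mm) begins 54 mm behind the grasp point. The pads swing forward as they close: fully open they stand 13 mm farther back than shut.
Start: joints at [1.227, 0.264, 1.604, -0, 1.274, -0.037], TCP at [0.204, 0.643, 0.21] pointing down, gripper open.
Joint ranges: [-2.63, 2.63], [-0.94, 2.18], [0.31, 2.57], [-1.31, 4.45], [0, 2.66], [-2.55, 2.55]. Speed limits (rad/s): [2.57, 2.57, 3.14, 3.14, 3.14, 3.14].

## Interface

Orientations are given as a rotation vector (axis times angle).
In Python, from workcell import bot, vision gives the robot as it stands. The module is installed in compiled form; this text tells all that it offers.
- The arm moves only by the tool play_rows, never from a script. Its argument "moves" is a list that holds one entry, the list of rows, each a list of 7 numbers: the turn, a rotation vector about the tool's x, y, z as a fraction of full scale, then the shift along the tool's x, y, z as a fraction of full scale, then the finger opening in mm, from 0 to 85.4. In form: [[[ax, ay, az, x, y, z, jaw], ...]]. A call has 1 to 5 rows; each row shifts and turns the commanded pose from where the row before left it, along the tool's axes as they then stand; what a row does not reach is not made up. Full scale, the value 1, is 0.1 m for a shift and 0.5 rad for a turn. A row lasts 1/12 s, in which the tool goes at most 41.7 mm and 7.16 degrees, less where a joint would pass 70% of its speed; a pose out of reach is approached as far as the arm can. A call with a number of a shift or a turn outside -1 to 1 is refused whole. A call with a gripper value outside its range is refused whole. The fingers move at their own pace and stop on an object; "newtons" is the grip in N (left out, the last holds). Time passes only in rows, so rows that do not move let the fingers close. It gives the time, the measured TCP pose, the force, the opening and the grip force at its end, in the units of the state.
- bot.read_state(): the state, without advancing time (a new reading comes with each control period).
- vision.read_camera(name): name is "scene" or "top" or "wrist"; returns a dict with "image" (480x640x3 uint8, red, green, blue), "depth" (480x640 float32, m along the optical axis (not along the pixel's ray), 0 where there is no reading), "K" (3x3 intrinsics, pixels), "R" (3x3) and "t" (3): a world point X has camera coordinates R X + t. Camera axes: x right, y down, z forward; pixel columns grow to the right and rows downward; lengths in m; the calibration is good to about 2 mm. A picture is of the moment at which its call begins.
- bot.finish_job(): hands the job in; it is judged then, once.
The state is a dict: "time": time; "q": joint angles; "joint_vel": joint speeds; "joint_torque": joint torques, N m; "tool_pos": TCP position; "tcp_rot": TCP orientation; "wrist_force": force on the tool from outside, world axes, zero at the start; "torque": the same for the moment, N m; "width": opening from 0.0 (shut) to 1.0 (fully open); "grip_force": force on a finger pad.
Only numpy, scipy, OpenCV 4.12 (cv2) and the standard library are available. Lean on these libraries where they do the work, as an engineer would, in place of code of your own. Each camera call takes 0.05 s, during which the arm holds its last target. There are 200 camera calls.

## Task

Lift the clear-domed register cap out of the sloping rack and set it on the open water meter that is held in the bench holder. Turn it gently on the rim until you feel its key drop into the slot of the measuring chamber, so that the cap sits fully home and level all round, then let go of it. Do not drop the cap or press hard on it, and leave the other things where they are.

Things in the scene. Friction and masses are not known exactly. Their poses are not given: they have to be found in the camera images.
- cap: Clear-domed register cap, the meter's cover, 0.22 kg. Origin: centre of its flange's underside, the face that sits on the rim; z runs up the cap's axis. Flange: black disc 76 mm across, z 0 to 5 mm. Under it a round spigot, 63 mm across, to z = -8 mm, and one key. At the start it lies in one of the rack's two seats, tilted 30 degrees, key uphill; in the seat it can shift by 2 mm.
- dome (a point): Middle of the cap's dome, 27 mm above the cap's origin on its axis. The dome is a rigid upright cylinder 60 mm across, from 5 to 39 mm above the cap's origin: the place to grip.
- key (a point): Tip of the cap's key, 23 mm from the axis towards the cap's +x, 15 mm below its origin. The key is 9 mm wide, lies 18 to 28 mm from the axis, and stands 7 mm out of the spigot. On the flange right above it sits a small sealing ear, 10 mm wide, that reaches 47 mm from the axis.
- meter: Open meter, blue bowl 77 mm across with a brass rim, clamped by its two pipe connections (along y, 77 mm to each side) in a grey holder 100 by 170 mm; all fixed to the bench. Origin on the bench under the bowl's axis, z up. The rim is the highest part.
- rim (a point): Centre of the meter's mouth in the plane of the rim's top, 105 mm above the bench. Rim 79 mm outside; mouth 67 mm across and 9 mm deep, so the spigot has 2 mm of play all round. The cap's origin comes here, within that play, when the cap is home.
- plate (a point): Top of the measuring chamber, a brass plate 9 mm below the rim, on the mouth's axis. It does not turn. One slot, 13 mm wide, over 6 mm deep, runs from 15.5 mm off the axis to the edge; it points up to 60 degrees either side of the meter's +x (angle not given: look or feel). Off the slot the key holds the cap 6 mm up; in it, the flange drops onto the rim. Play 4 degrees either way.
- rack: Wooden rack, 130 mm (along the slope) by 260 mm, its board sloping 30 degrees: low at its -x side, high at its +x side. Two round seats through the board, 124 mm apart along y. Fixed to the bench. Origin on the bench under the board's middle; the middle of the board's upper face is 90 mm up. The caps come out square to the board.
- lidded: Bystander: register with a flat steel hinged lid, 68 mm in diameter over the lid and 27 mm high over its 76 mm flange, no dome; lies in the rack's other seat. Origin: centre of the underside of its flange.
- finished: Bystander: complete meter standing loose on the bench, blue bowl, 154 mm long along y, 114 mm high. Origin under its middle.
- lockring: Bystander: brass ring lying flat, 86 mm outside, 72 mm inside, 10 mm high. Origin under its middle.
- driver: Bystander: screwdriver lying on the bench. Origin under its middle.
Mind the look-alikes: they are no part of the job. Leave any brown look-alike of the cap alone.

How it is judged:
By the outcome, as a careful person would: the job done as asked, in the order asked, and still so for the second after the job is handed in, with the robot touching nothing.
It also fails if it takes over 72 s, if anything falls off the work surface, if the arm or the gripper's body presses on something with over 40 N, if the wrist force passes 120 N, or if a joint passes its speed limit or range.

## Working session

There is one attempt and no reset: what is moved stays moved. The work goes in short steps, Python scripts to look and compute and a tool call to move; the robot and the scene stay as the last step left them, time stands still between calls to the robot, and variables do not carry over. Pictures are saved under pics/ and viewed, at most 10 in all, crops included, and the job is handed in when it is done.

Besides the shell and the picture viewer there is one more tool, called after "Request:" in YAML: its name, and indented under it one key for each argument. play_rows: Moves the arm, as the interface text tells. Its arguments: {"type":"object","properties":{"moves":{"type":"array","items":{"type":"array","items":{"type":"array","items":{"type":"number"}}}},"newtons":{"type":"number"}},"required":["moves"]}

```bash
mkdir -p pics; cat > h.py <<'E'
import numpy as np, cv2
from scipy.spatial.transform import Rotation as Ro
from workcell import bot, vision
def cam(n):
    c=vision.read_camera(n); return c
def save(c,f,crop=None,scale=1):
    im=c["image"][:,:,::-1]
    if crop: im=im[crop[1]:crop[3],crop[0]:crop[2]]
    cv2.imwrite(f,cv2.resize(im,None,fx=scale,fy=scale))
def cloud(c):
    d=c["depth"]; v,u=np.indices(d.shape); K=c["K"]
    P=np.stack([(u-K[0,2])/K[0,0]*d,(v-K[1,2])/K[1,1]*d,d],-1)
    W=(P-c["t"])@c["R"]; W[d==0]=np.nan
    return W
E
python3 - <<'E'
from h import *
for n in("top","scene"):
    c=cam(n); save(c,f"pics/{n}0.png"); np.savez(f"{n}0.npz",**c); print(n,c["K"][0,0],(-c["R"].T@c["t"]).round(3))
s=bot.read_state();print(s)
E
```

```text
top 495.0434274355305 [0.493 0.087 0.94 ]
scene 538.7558349269123 [ 1.345 -0.126  0.765]
{'time': 0.1, 'q': array([ 1.22711869e+00,  2.64652161e-01,  1.60529545e+00,  3.66573693e-05,
        1.27373398e+00, -3.68729006e-02]), 'joint_vel': array([ 0.00110389, -0.0027741 , -0.00290056, -0.00200261,  0.00070326,
       -0.00141428]), 'joint_torque': array([ 8.34043976e-05, -5.16704249e+01, -3.68588734e+01, -1.41302858e-04,
        6.26970985e-03,  3.41254854e-06]), 'tool_pos': array([0.20358088, 0.64278831, 0.20907256]), 'tcp_rot': array([-0.47999067, -3.10427201,  0.00321123]), 'wrist_force': array([ 0.20478582,  0.38596442, -0.84845297]), 'torque': array([-0.01618862, -0.05238128,  0.01803898]), 'grip_force': 0.0, 'width': 0.9961488666083235}
```

View pics/top0.png

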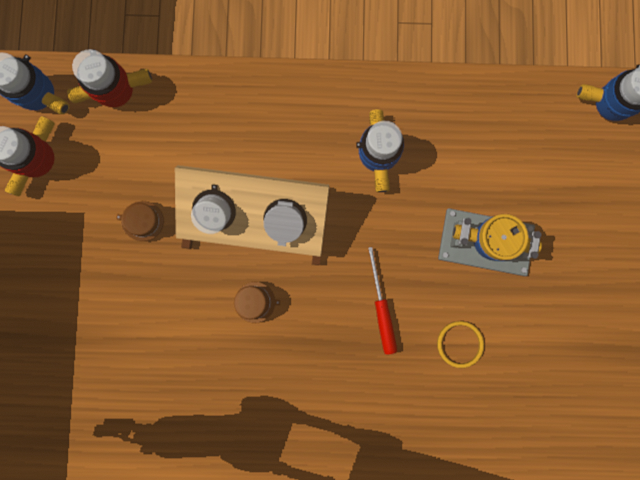

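View pics/scene0.png

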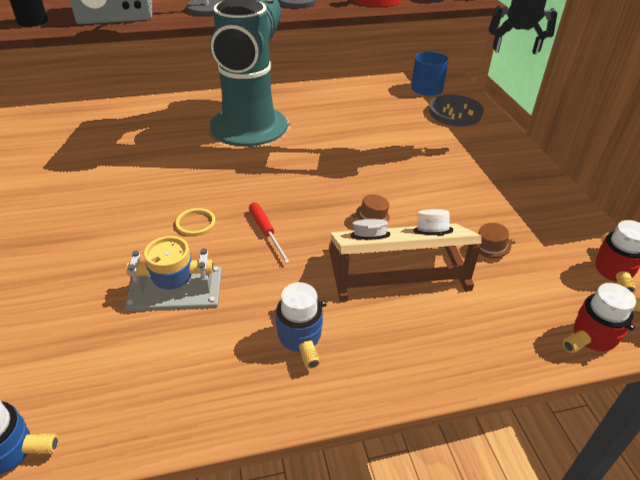

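The top view shows the cap in the rack at about (212,212), with its ear at (214,187). The lidded register is at (285,222) and the open meter at (504,238), with a dark slot mark near (515,235). The scene view agrees.

```bash
python3 - <<'E'
from h import *
c=dict(np.load("top0.npz")); W=cloud(c)
a=cv2.resize(c["image"][200:280,440:560,::-1],None,fx=5,fy=5,interpolation=cv2.INTER_CUBIC)
b=cv2.resize(c["image"][165:255,170:335,::-1],None,fx=3.6,fy=3.6,interpolation=cv2.INTER_CUBIC)
out=np.zeros((600,600,3),np.uint8); 
a=a[:400,:600]; b=cv2.resize(b,(367,200)); out[:400,:a.shape[1]]=a; out[400:,:367]=b
cv2.imwrite("pics/z1.png",out)
# rim
P=W.reshape(-1,3); 
box=(np.arange(480)[:,None]>200)&(np.arange(480)[:,None]<280)&(np.arange(640)>460)&(np.arange(640)<545)
Q=W[box]; z=Q[:,2]; print(np.histogram(z,bins=np.arange(.08,.125,.002)))
R=Q[(z>.1)&(z<.112)]; (x,y),r=cv2.minEnclosingCircle(R[:,:2].astype(np.float32)); print("rim",x,y,r,len(R),np.median(R[:,2]))
Q=W[170:255,178:328].reshape(-1,3)
# board plane ransac
best=0;rng=np.random.default_rng(0)
Q=Q[~np.isnan(Q).any(1)]
for _ in range(500):
    p=Q[rng.choice(len(Q),3,False)];n=np.cross(p[1]-p[0],p[2]-p[0]);n/=np.linalg.norm(n)+1e-12
    if abs(n[2])<.8: continue
    d=abs((Q-p[0])@n); k=(d<.002).sum()
    if k>best: best=k;B=Q[d<.002]
m=B.mean(0);n=np.linalg.svd(B-m,full_matrices=0)[2][2];n*=np.sign(n[2])
print("board",m,n,np.degrees(np.arccos(n[2])),best)
for nm,u in(("cap",(188,238)),("lid",(262,310))):
    q=W[180:250,u[0]:u[1]].reshape(-1,3); h=(q-m)@n
    print(nm,np.histogram(h,bins=np.arange(-.004,.06,.004)))
    t=q[h>(.036 if nm=="cap" else .022)]
    ex=-(n-n[2]*np.array([0,0,1]));ex=np.array([0,0,1])-n[2]*n;ex/=np.linalg.norm(ex);ey=np.cross(n,ex)
    ab=np.c_[(t-m)@ex,(t-m)@ey].astype(np.float32)
    ctr,r=cv2.minEnclosingCircle(ab); print(len(t),ctr,r,np.median((t-m)@n),"med",np.median(ab,0), "on board",m+ctr[0]*ex+ctr[1]*ey,'ex',ex)
E
```

```text
(array([128, 132,  91,  46,  21,  20, 121, 498, 413, 109,  53, 170, 222,
        66,   6,   0,   0,   0,   0,   0,   0,   0]), array([0.08 , 0.082, 0.084, 0.086, 0.088, 0.09 , 0.092, 0.094, 0.096,
       0.098, 0.1  , 0.102, 0.104, 0.106, 0.108, 0.11 , 0.112, 0.114,
       0.116, 0.118, 0.12 , 0.122, 0.124]))
rim 0.5918701887130737 -0.2205776870250702 0.03988828510046005 517 0.10430445926847878
board [0.62772124 0.21048711 0.09265246] [-0.497089    0.0527581   0.86609417] 29.992118987292386 6047
cap (array([698, 891, 330,  46,  37,  34,  38,  37,  28,  58, 652, 247,   0,
         0,   0]), array([-0.004,  0.   ,  0.004,  0.008,  0.012,  0.016,  0.02 ,  0.024,
        0.028,  0.032,  0.036,  0.04 ,  0.044,  0.048,  0.052,  0.056]))
899 (-0.006989356130361557, 0.06734677404165268) 0.03003583662211895 0.039068715192192946 med [-0.00611065  0.06732383] on board [0.62880948 0.27809663 0.08915861] ex [ 0.86125696 -0.09140874  0.49988087]
lid (array([849, 962, 194,  14,   7,   1,  36, 948, 278,   0,   0,   0,   0,
         0,   0]), array([-0.004,  0.   ,  0.004,  0.008,  0.012,  0.016,  0.02 ,  0.024,
        0.028,  0.032,  0.036,  0.04 ,  0.044,  0.048,  0.052,  0.056]))
1258 (-0.007219563703984022, -0.05615827068686485) 0.041225917637348175 0.026881890744152523 med [-0.00546026 -0.05614647] on board [0.61557633 0.15530242 0.08904354] ex [ 0.86125696 -0.09140874  0.49988087]
```

View pics/z1.png

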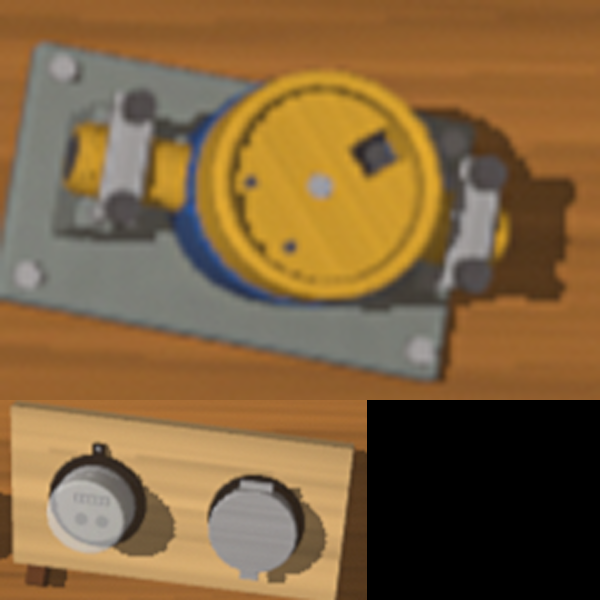

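The crop shows the slot clearly at (377,153), which is full-image (515.4,230.6), and the plate's centre pin at (504,237). The ear is at about (215,187.5).

```bash
cat >> h.py <<'E'
n=np.array([-.4971,.0528,.8661]);n/=np.linalg.norm(n)
ex=np.array([0,0,1])-n[2]*n;ex/=np.linalg.norm(ex);ey=np.cross(n,ex)
O=np.array([.6288,.2781,.0892]); RIM=np.array([.5919,-.2206,.105])
def rot(y,z): return np.c_[np.cross(y,z),y,z]
RG=rot(ey,-n)
def down(deg):  # tool down with its y axis at this world azimuth
    a=np.radians(deg); return rot(np.array([np.cos(a),np.sin(a),0]),np.array([0,0,-1.]))
def go(p,R,s=None):
    s=s or bot.read_state(); R0=Ro.from_rotvec(s["tcp_rot"]).as_matrix()
    print("t",round(s["time"],2),"pos",s["tool_pos"].round(4),"F",s["wrist_force"].round(1),"w",round(s["width"]*85.4,1),"g",round(s["grip_force"],1),"q",s["q"].round(2))
    print("turn",(Ro.from_matrix(R0.T@R).as_rotvec()/.5).round(3),"shift now",(R0.T@(p-s["tool_pos"])/.1).round(3),"shift after turn",(R.T@(p-s["tool_pos"])/.1).round(3))
def ray(c,u,v,P,nn):
    d=c["R"].T@np.linalg.solve(c["K"],[u,v,1]); o=-c["R"].T@c["t"]; return o+d*((P-o)@nn/(d@nn))
E
python3 - <<'E'
from h import *
c=dict(np.load("top0.npz")); z=np.array([0,0,1.])
P=np.array([0,0,.096]); a=ray(c,504,237.2,P,z); b=ray(c,515.4,230.6,P,z); d=b-a
print("pin",a,"slot",b,np.degrees(np.arctan2(d[1],d[0])),np.linalg.norm(d), "vs rimctr",np.degrees(np.arctan2(*(b-RIM)[[1,0]])))
# subpixel slot: dark pixels on plate
g=c["image"].astype(int).sum(2); m=np.zeros_like(g,bool); m[222:242,506:526]=g[222:242,506:526]<230
v,u=np.nonzero(m); print(len(u),u.mean(),v.mean()); b=ray(c,u.mean(),v.mean(),P,z); print(b,np.degrees(np.arctan2(*(b-a)[[1,0]])),np.linalg.norm(b-a))
e=ray(c,215,187.5,O+.004*n,n)-O; print("ear",e@ex,e@ey,np.degrees(np.arctan2(e@ey,e@ex)))
go(O+.12*n,RG)
E
```

```text
pin [ 0.59023748 -0.22303389  0.096     ] slot [ 0.60214898 -0.24288064  0.096     ] -59.02893731862232 0.023146865532834873 vs rimctr -65.29781584817506
33 515.4242424242424 228.57575757575756
[ 0.60566615 -0.24296428  0.096     ] -52.255558735170595 0.025204446324987376
ear 0.04019127144321748 -0.001850490328091954 -2.636155987955066
t 0.1 pos [0.2036 0.6428 0.2091] F [ 0.2  0.4 -0.8] w 85.1 g 0.0 q [ 1.23  0.26  1.61  0.    1.27 -0.04]
turn [-0.109 -1.044 -0.392] shift now [-4.567 -2.312  0.164] shift after turn [-3.397 -3.177  2.144]
```

Request:
play_rows:
  moves:
    - [[-0.022, -0.209, -0.078, -0.3, -0.15, 0, 85], [-0.022, -0.209, -0.078, -0.3, -0.2, 0, 85], [-0.022, -0.209, -0.078, -0.3, -0.2, 0, 85], [-0.022, -0.209, -0.078, -0.3, -0.2, 0, 85], [-0.022, -0.209, -0.078, -0.3, -0.2, 0, 85]]

```text
time: 0.52
tool_pos: [0.3246, 0.5164, 0.2399]
tcp_rot: [0.136, 2.61, -0.036]
wrist_force: [0.4, 0.1, 0.1]
width: 0.996
grip_force: 0.0
```

```bash
python3 -c "
from h import *
go(O+.12*n,RG)"
```

```text
t 0.52 pos [0.3246 0.5164 0.2399] F [0.4 0.1 0.1] w 85.1 g 0.0 q [ 1.27  0.05  1.89 -0.57  1.16  0.03]
turn [0.003 0.011 0.002] shift now [-2.072 -2.053  1.752] shift after turn [-2.084 -2.049  1.743]
```

Request:
play_rows:
  moves:
    - [[0, 0, 0, -0.23, -0.23, 0.15, 85], [0, 0, 0, -0.23, -0.23, 0.15, 85], [0, 0, 0, -0.23, -0.23, 0.15, 85], [0, 0, 0, -0.23, -0.23, 0.15, 85], [0, 0, 0, -0.23, -0.23, 0.15, 85]]

```text
time: 0.93
tool_pos: [0.4484, 0.3874, 0.2321]
tcp_rot: [0.139, 2.614, -0.034]
wrist_force: [-0.4, 0.1, 0.3]
width: 0.999
grip_force: 0.0
```

Request:
play_rows:
  moves:
    - [[0, 0, 0, -0.23, -0.23, 0.15, 85], [0, 0, 0, -0.23, -0.23, 0.15, 85], [0, 0, 0, -0.23, -0.23, 0.15, 85], [0, 0, 0, -0.23, -0.23, 0.15, 85], [0, 0, 0, 0, 0, 0, 85]]

```text
time: 1.35
tool_pos: [0.5498, 0.2804, 0.2259]
tcp_rot: [0.147, 2.613, -0.04]
wrist_force: [-0.0, 0.1, -0.1]
width: 0.996
grip_force: 0.0
```

```bash
python3 -c "
from h import *
go(O+.12*n,RG)
c=cam('wrist');save(c,'pics/w1.png');np.savez('w1.npz',**c)
W=cloud(c);h=(W-O)@n
t=W[(h>.034)&(h<.044)];t=t[np.linalg.norm(t-O,axis=1)<.06]
ab=np.c_[(t-O)@ex,(t-O)@ey].astype(np.float32);print(len(t),cv2.minEnclosingCircle(ab),np.median((t-O)@n),np.percentile(ab,[1,50,99],axis=0))
"
```

```text
t 1.35 pos [0.5498 0.2804 0.2259] F [-0.   0.1 -0.1] w 85.0 g 0.0 q [ 0.64 -0.1   2.06 -0.48  0.84 -0.56]
turn [-0.007  0.002 -0.011] shift now [0.002 0.062 0.378] shift after turn [0.001 0.06  0.378]
3434 ((0.0007494189776480198, 0.0026555985677987337), 0.029987506568431854) 0.03907570109174707 [[-0.02749892 -0.02494598]
 [-0.00108174  0.00231009]
 [ 0.02734868  0.03015738]]
```

View pics/w1.png

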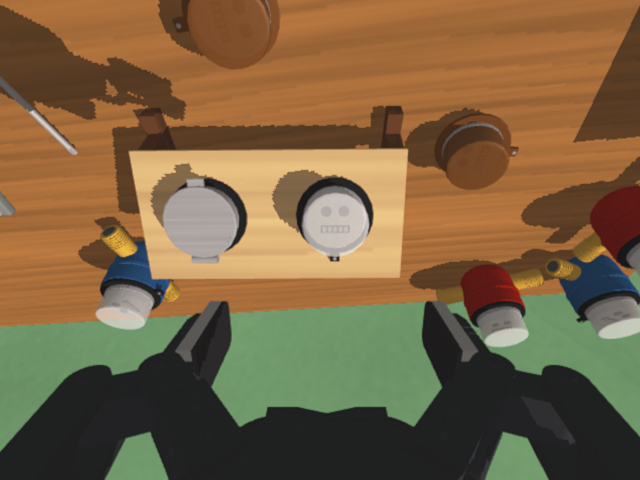

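The wrist view shows the cap dome at (335,218) with its ear at (334,258), and the fingers are aligned across the cap. I'll descend along the board normal.

Request:
play_rows:
  moves:
    - [[-0.007, 0, -0.011, 0, 0.075, 0.25, 85], [0, 0, 0, 0, 0, 0.3, 85], [0, 0, 0, 0, 0, 0.3, 85], [0, 0, 0, 0, 0, 0.25, 85], [0, 0, 0, 0, 0, 0, 85]]

```text
time: 1.82
tool_pos: [0.6002, 0.2865, 0.1246]
tcp_rot: [0.131, 2.622, -0.039]
wrist_force: [-0.5, -0.4, -0.8]
width: 0.995
grip_force: 0.0
```

```bash
python3 -c "
from h import *
go(O+.0015*ey+.006*n,RG)
"
```

```text
t 1.82 pos [0.6002 0.2865 0.1246] F [-0.5 -0.4 -0.8] w 85.0 g 0.0 q [ 0.58  0.09  2.07 -0.55  0.64 -0.5 ]
turn [ 0.    -0.013  0.012] shift now [-0.079 -0.039  0.392] shift after turn [-0.077 -0.038  0.393]
```

Request:
play_rows:
  moves:
    - [[0, -0.008, 0.008, -0.07, -0.035, 0, 85], [0, 0, 0, 0, 0, 0.13, 85], [0, 0, 0, 0, 0, 0.13, 85], [0, 0, 0, 0, 0, 0.1, 85], [0, 0, 0, 0, 0, 0, 85]]

```text
time: 2.23
tool_pos: [0.6263, 0.2814, 0.1017]
tcp_rot: [0.137, 2.612, -0.032]
wrist_force: [0.1, -0.3, -0.3]
width: 0.993
grip_force: 0.0
```

```bash
python3 -c "
from h import *
go(O+.0015*ey+.006*n,RG)
"
```

```text
t 2.23 pos [0.6263 0.2814 0.1017] F [ 0.1 -0.3 -0.3] w 84.8 g 0.0 q [ 0.55  0.15  2.05 -0.58  0.58 -0.48]
turn [ 0.008  0.006 -0.   ] shift now [ 0.038 -0.015  0.062] shift after turn [ 0.038 -0.015  0.062]
```

Request:
play_rows:
  moves:
    - [[0, 0, 0, 0.03, -0.015, 0.03, 85], [0, 0, 0, 0, 0, 0.03, 85], [0, 0, 0, 0, 0, 0, 85], [0, 0, 0, 0, 0, 0, 85]]

```text
time: 2.57
tool_pos: [0.6269, 0.2805, 0.0971]
tcp_rot: [0.137, 2.61, -0.03]
wrist_force: [0.8, -0.3, 0.2]
width: 0.996
grip_force: 0.0
```

```bash
python3 -c "
from h import *
go(O+.0015*ey+.006*n,RG)
c=cam('wrist');go(O+.0015*ey+.006*n,RG)
"
```

```text
t 2.57 pos [0.6269 0.2805 0.0971] F [ 0.8 -0.3  0.2] w 85.1 g 0.0 q [ 0.55  0.16  2.06 -0.59  0.57 -0.47]
turn [ 0.011  0.01  -0.001] shift now [ 0.021 -0.007  0.019] shift after turn [ 0.021 -0.007  0.019]
t 2.62 pos [0.6271 0.2807 0.0974] F [-0.1 -0.2 -0.4] w 84.8 g 0.0 q [ 0.55  0.16  2.06 -0.59  0.57 -0.47]
turn [ 0.011  0.011 -0.001] shift now [ 0.024 -0.009  0.021] shift after turn [ 0.024 -0.009  0.021]
```

Request:
play_rows:
  moves:
    - [[0.01, 0.01, 0, 0.02, -0.01, 0.02, 85], [0, 0, 0, 0, 0, 0, 70], [0, 0, 0, 0, 0, 0, 55], [0, 0, 0, 0, 0, 0, 55], [0, 0, 0, 0, 0, 0, 55]]
  newtons: 35

```text
time: 3.03
tool_pos: [0.626, 0.2797, 0.0948]
tcp_rot: [0.139, 2.615, -0.036]
wrist_force: [-4.4, -0.4, 4.8]
width: 0.681
grip_force: 36.4
```

Request:
play_rows:
  moves:
    - [[0, 0, 0, 0, 0, 0, 55], [0, 0, 0, 0, 0, 0, 55], [0, 0, 0, 0, 0, 0, 55]]

```text
time: 3.28
tool_pos: [0.626, 0.2797, 0.0948]
tcp_rot: [0.139, 2.615, -0.036]
wrist_force: [-5.6, -0.3, 4.8]
width: 0.678
grip_force: 36.5
```

```bash
python3 -c "
from h import *
go(O+.0015*ey+.006*n,RG)
"
```

```text
t 3.28 pos [0.626  0.2797 0.0948] F [-5.6 -0.3  4.8] w 57.9 g 36.5 q [ 0.55  0.16  2.06 -0.59  0.57 -0.47]
turn [ 0.001  0.    -0.001] shift now [0.002 0.002 0.003] shift after turn [0.002 0.002 0.003]
```

Request:
play_rows:
  moves:
    - [[0, 0, 0, 0, 0, -0.05, 55], [0, 0, 0, 0, 0, -0.1, 55], [0, 0, 0, 0, 0, -0.2, 55], [0, 0, 0, 0, 0, -0.3, 55], [0, 0, 0, 0, 0, -0.3, 55]]

```text
time: 3.7
tool_pos: [0.577, 0.2836, 0.1755]
tcp_rot: [0.139, 2.618, -0.04]
wrist_force: [0.3, 1.2, -2.1]
width: 0.68
grip_force: 38.3
```

Request:
play_rows:
  moves:
    - [[0, 0, 0, 0, 0, -0.2, 55], [0, 0, 0, 0, 0, 0, 55], [0, 0, 0, 0, 0, 0, 55]]

```text
time: 3.95
tool_pos: [0.569, 0.2864, 0.1956]
tcp_rot: [0.139, 2.613, -0.034]
wrist_force: [-0.2, -0.5, -2.7]
width: 0.68
grip_force: 38.5
```

```bash
python3 -c "
from h import *
go(RIM+[0,0,.09],down(84))
c=cam('wrist');s=bot.read_state()
save(c,'pics/w2.png',(150,150,490,480),1.6);np.savez('w2.npz',**c)
T=Ro.from_rotvec(s['tcp_rot']).as_matrix()
P=(cloud(c)-s['tool_pos'])@T
# cap in tool frame: dome top and flange seen by camera
m=(np.linalg.norm(P[...,:2],axis=-1)<.055)&(P[...,2]>-.06)&(P[...,2]<.03)
print(np.histogram(P[m][:,2],bins=np.arange(-.06,.03,.005)))
np.save('P2.npy',P)
"
```

```text
t 3.95 pos [0.569  0.2864 0.1956] F [-0.2 -0.5 -2.7] w 58.1 g 38.5 q [ 0.62 -0.04  2.06 -0.49  0.77 -0.55]
turn [ 0.005  1.051 -0.002] shift now [-0.661 -5.018  0.375] shift after turn [-0.757 -5.018  0.006]
(array([  767,   730,   663,   597,  1544, 11476,   426,   366,   328,
         301,   335,  2468,   907,     0,     0,     0,     0]), array([-6.00000000e-02, -5.50000000e-02, -5.00000000e-02, -4.50000000e-02,
       -4.00000000e-02, -3.50000000e-02, -3.00000000e-02, -2.50000000e-02,
       -2.00000000e-02, -1.50000000e-02, -1.00000000e-02, -5.00000000e-03,
       -2.77555756e-17,  5.00000000e-03,  1.00000000e-02,  1.50000000e-02,
        2.00000000e-02,  2.50000000e-02]))
```

View pics/w2.png

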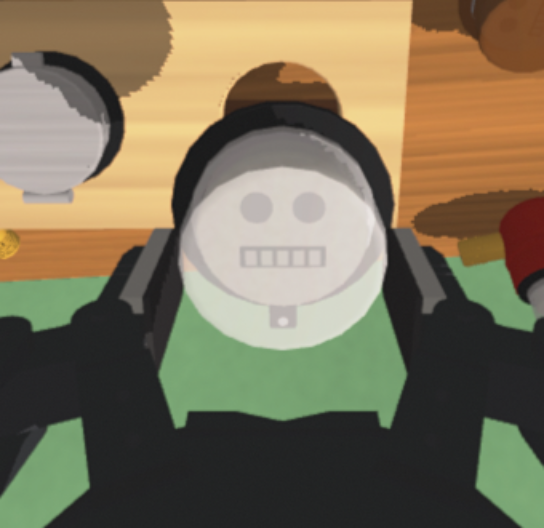

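The cap is held, with its dome centred at crop (283,245). The ear shows through the dome at crop (283,317), which is full-image (327,348). I'll fit the cap's pose in the tool frame.

```bash
cat > fit.py <<'E'
from h import *
def fit(c,s):
    T=Ro.from_rotvec(s['tcp_rot']).as_matrix(); P=(cloud(c)-s['tool_pos'])@T
    r=np.hypot(P[...,0],P[...,1])
    q=P[(r<.034)&(P[...,2]>-.045)&(P[...,2]<-.025)]
    for _ in range(3):
        m=q.mean(0);nn=np.linalg.svd(q-m,full_matrices=0)[2][2];nn*=-np.sign(nn[2]);q=q[abs((q-m)@nn)<.0015]
    ctr,rad=cv2.minEnclosingCircle(q[:,:2].astype(np.float32)); 
    print("dome top ctr",np.round(ctr,4),"r",round(rad,4),"z",m[2].round(4),"normal",nn.round(4))
    top=np.array([*ctr,m[2]-(nn[:2]@(np.array(ctr)-m[:2]))/nn[2]]); return top-.039*nn,nn,T
E
python3 - <<'E'
from fit import *
c=dict(np.load('w2.npz')); s=bot.read_state()
o,nn,T=fit(c,s); print("origin in tool",o.round(4))
w=s['tool_pos']+T@o; e=ray(c,326.9,348.1,w+T@(.005*nn),T@nn)-w
e=T.T@e; print("ear in tool",e.round(4),"angle of ear in tool xy",np.degrees(np.arctan2(e[1],e[0])))
E
```

```text
dome top ctr [ 0.0003 -0.    ] r 0.034 z -0.0342 normal [-0.001  -0.0022 -1.    ]
origin in tool [0.0003 0.     0.0048]
ear in tool [-0.0433  0.0022 -0.005 ] angle of ear in tool xy 177.12123267627834
```

Request:
play_rows:
  moves:
    - [[0, 0.21, 0, 0, -0.2, -0.1, 55], [0, 0.21, 0, 0, -0.3, 0, 55], [0, 0.21, 0, 0, -0.3, 0, 55], [0, 0.21, 0, 0, -0.3, 0, 55], [0, 0.21, 0, 0, -0.3, 0, 55]]

```text
time: 4.42
tool_pos: [0.5489, 0.1458, 0.2014]
tcp_rot: [-0.166, -3.132, -0.002]
wrist_force: [0.1, -0.2, -3.6]
width: 0.678
grip_force: 38.5
```

Request:
play_rows:
  moves:
    - [[0, 0, 0, 0, -0.3, 0, 55], [0, 0, 0, 0, -0.3, 0, 55], [0, 0, 0, 0, -0.3, 0, 55], [0, 0, 0, 0, -0.3, 0, 55], [0, 0, 0, 0, -0.3, 0, 55]]

```text
time: 4.83
tool_pos: [0.5323, -0.004, 0.1996]
tcp_rot: [-0.168, -3.134, 0.001]
wrist_force: [0.5, -0.3, -2.4]
width: 0.679
grip_force: 38.5
```

```bash
python3 -c "
from h import *
go(RIM+[0,0,.09],down(45))"
```

```text
t 4.83 pos [ 0.5323 -0.004   0.1996] F [ 0.5 -0.3 -2.4] w 58.0 g 38.5 q [-0.05  0.    1.92 -0.    1.22 -1.52]
turn [-0.003 -0.005  1.357] shift now [-0.824 -2.09   0.045] shift after turn [-1.953 -1.11   0.046]
```

Request:
play_rows:
  moves:
    - [[0, 0, 0.23, 0, -0.2, 0, 55], [0, 0, 0.23, 0, -0.2, 0, 55], [0, 0, 0.23, 0, -0.2, 0, 55], [0, 0, 0.23, 0, -0.1, 0, 55], [0, 0, 0.23, 0, 0, 0, 55]]

```text
time: 5.25
tool_pos: [0.5141, -0.0718, 0.1996]
tcp_rot: [-1.061, -2.953, 0.003]
wrist_force: [-0.6, 0.1, -2.1]
width: 0.678
grip_force: 38.5
```

Request:
play_rows:
  moves:
    - [[0, 0, 0.2, 0, 0, 0, 55], [0, 0, 0, 0, 0, 0, 55], [0, 0, 0, 0, 0, 0, 55]]

```text
time: 5.5
tool_pos: [0.5152, -0.0695, 0.2003]
tcp_rot: [-1.192, -2.904, 0.001]
wrist_force: [-0.0, -0.3, -2.6]
width: 0.677
grip_force: 38.5
```

```bash
python3 -c "
from h import *
go(RIM+[0,0,.09],down(45))
c=cam('wrist');save(c,'pics/w3.png');np.savez('w3.npz',**c); print(-c['R'].T@c['t'])
for p in (RIM, [.602,-.243,.096]):
  x=c['R']@np.array(p)+c['t'];print((c['K']@x/x[2])[:2])"
```

```text
t 5.5 pos [ 0.5152 -0.0695  0.2003] F [-0.  -0.3 -2.6] w 57.8 g 38.5 q [-0.18 -0.02  1.94 -0.    1.22 -0.97]
turn [-0.003 -0.003  0.013] shift now [-1.607 -0.536  0.051] shift after turn [-1.611 -0.526  0.053]
[ 0.46121033 -0.01403655  0.36446795]
[268.66720814 394.81236124]
[262.52198671 406.66857184]
```

View pics/w3.png

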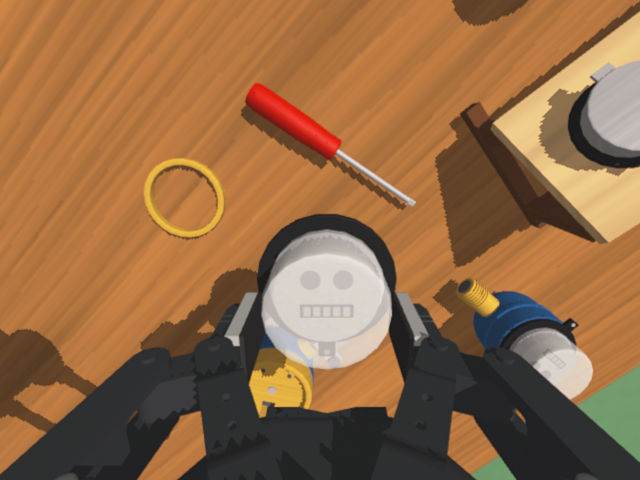

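The wrist view shows the held cap at (327,300), with the meter partly hidden at (275,385). I'll pass over the meter to the far side for a clear view of its mouth.

Request:
play_rows:
  moves:
    - [[0, 0, 0, -0.3, -0.05, 0, 55], [0, 0, 0, -0.4, -0.1, 0, 55], [0, 0, 0, -0.4, -0.1, 0, 55], [0, 0, 0, -0.4, -0.1, 0, 55], [0, 0, 0, -0.4, -0.1, 0, 55]]

```text
time: 5.97
tool_pos: [0.62, -0.2362, 0.2015]
tcp_rot: [1.192, 2.907, 0.001]
wrist_force: [1.0, -0.6, -2.5]
width: 0.677
grip_force: 38.5
```

Request:
play_rows:
  moves:
    - [[0, 0, 0, -0.4, -0.08, 0, 55], [0, 0, 0, -0.3, 0, 0, 55], [0, 0, 0, 0, 0, 0, 55], [0, 0, 0, 0, 0, 0, 55]]

```text
time: 6.3
tool_pos: [0.6635, -0.291, 0.2001]
tcp_rot: [-1.195, -2.904, -0.001]
wrist_force: [-0.1, -0.3, -2.5]
width: 0.678
grip_force: 38.5
```

```bash
python3 -c "
from h import *
go(RIM+[0,0,.09],down(45))
c=cam('wrist');np.savez('w4.npz',**c)
x=c['R']@RIM+c['t'];u,v=(c['K']@x/x[2])[:2];print(u,v)
u0=int(np.clip(u-80,0,480));v0=int(np.clip(v-75,0,330));print(u0,v0);save(c,'pics/w4.png',(u0,v0,u0+160,v0+150),4)
W=cloud(c);q=W[(abs(W[...,2]-.105)<.0035)&(np.hypot(W[...,0]-RIM[0],W[...,1]-RIM[1])<.05)]
print(len(q),cv2.minEnclosingCircle(q[:,:2].astype(np.float32)),np.median(q[:,2]))
A=np.c_[2*q[:,:2],np.ones(len(q))];print('lsq',np.linalg.lstsq(A,(q[:,:2]**2).sum(1),rcond=None)[0])
"
```

```text
t 6.3 pos [ 0.6635 -0.291   0.2001] F [-0.1 -0.3 -2.5] w 57.9 g 38.5 q [-0.45  0.36  1.49  0.    1.29 -1.24]
turn [-0.    -0.004  0.009] shift now [ 1.004 -0.004  0.053] shift after turn [ 1.004 -0.009  0.051]
323.58107626048803 100.26371272599476
243 25
2906 ((0.5939127802848816, -0.22012555599212646), 0.03952964395284653) 0.10515582953856814
lsq [ 0.59388784 -0.22032083 -0.39994393]
```

View pics/w4.png

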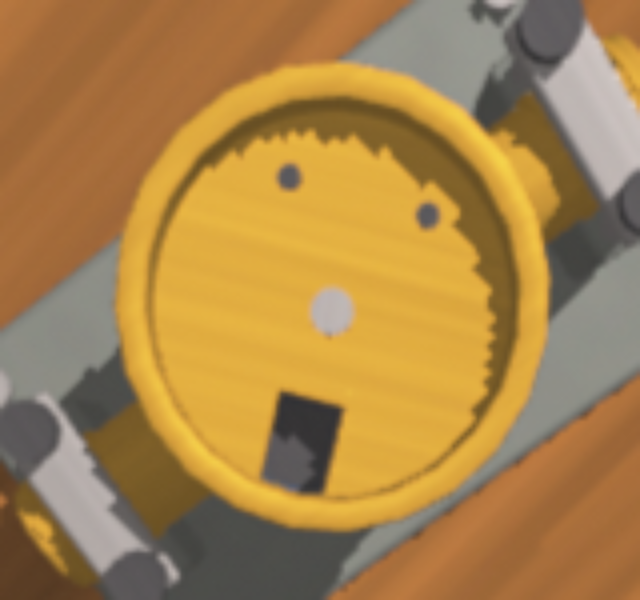

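The slot's midline runs from crop (311,401) to (292,487), and the pin is at (332,311).

```bash
sed -i 's/RIM=np.array.*$/RIM=np.array([.5934,-.2203,.105])/' h.py; python3 -c "
from h import *
c=dict(np.load('w4.npz'));P=np.array([0,0,.096]);z=np.array([0,0,1.])
p=[ray(c,243+u/4,25+v/4,P,z) for u,v in((332,311),(311,401),(292,487))]
for a,b in((0,1),(0,2),(1,2)):
  d=p[b]-p[a];print(p[a].round(4),np.degrees(np.arctan2(d[1],d[0])),np.linalg.norm(d))
go(RIM+[0,0,.03],down(45))
"
```

```text
[ 0.5938 -0.22    0.096 ] -58.82775550724725 0.01636251664047107
[ 0.5938 -0.22    0.096 ] -58.47526109451104 0.03255048193005411
[ 0.6022 -0.234   0.096 ] -58.11897946535728 0.016188587926335717
t 6.35 pos [ 0.6629 -0.2897  0.2005] F [-0.7  0.7 -2.9] w 58.3 g 38.5 q [-0.45  0.36  1.5   0.    1.29 -1.24]
turn [-0.    -0.004  0.01 ] shift now [0.981 0.005 0.657] shift after turn [ 0.983 -0.001  0.655]
```

Request:
play_rows:
  moves:
    - [[0, 0, 0.01, 0.33, 0, 0, 55], [0, 0, 0, 0.33, 0, 0, 55], [0, 0, 0, 0.32, 0, 0.15, 55], [0, 0, 0, 0, 0, 0.25, 55], [0, 0, 0, 0, 0, 0.25, 55]]

```text
time: 6.77
tool_pos: [0.5928, -0.2179, 0.1384]
tcp_rot: [1.197, 2.901, 0.001]
wrist_force: [0.7, -1.0, -2.2]
width: 0.678
grip_force: 38.5
```

Request:
play_rows:
  moves:
    - [[0, 0, 0, 0, 0, 0, 55], [0, 0, 0, 0, 0, 0, 55], [0, 0, 0, 0, 0, 0, 55]]

```text
time: 7.02
tool_pos: [0.5945, -0.2202, 0.1387]
tcp_rot: [1.201, 2.9, 0.001]
wrist_force: [0.2, -1.5, -2.1]
width: 0.681
grip_force: 38.7
```

```bash
python3 -c "
from h import *
p=np.array([.5936,-.2202,.118])
go(p,down(45))
c=cam('top');
go(p,down(45))
c=cam('top');go(p,down(45))
"
```

```text
t 7.02 pos [ 0.5945 -0.2202  0.1387] F [ 0.2 -1.5 -2.1] w 58.2 g 38.7 q [-0.39  0.24  1.77  0.    1.13 -1.18]
turn [0.003 0.004 0.001] shift now [ 0.007 -0.007  0.207] shift after turn [ 0.007 -0.006  0.207]
t 7.07 pos [ 0.5953 -0.2208  0.1395] F [ 1.4 -0.5 -2.5] w 58.2 g 38.7 q [-0.39  0.24  1.77  0.    1.13 -1.18]
turn [ 0.004  0.007 -0.   ] shift now [ 0.017 -0.008  0.215] shift after turn [ 0.016 -0.008  0.215]
t 7.12 pos [ 0.5956 -0.2211  0.1398] F [ 0.5  0.4 -2.9] w 58.3 g 38.7 q [-0.39  0.24  1.77  0.    1.13 -1.18]
turn [ 0.004  0.008 -0.001] shift now [ 0.021 -0.008  0.218] shift after turn [ 0.02  -0.008  0.218]
```

Request:
play_rows:
  moves:
    - [[0.002, 0.004, 0, 0.015, -0.008, 0.08, 55], [0, 0, 0, 0, 0, 0.08, 55], [0, 0, 0, 0, 0, 0.02, 55], [0, 0, 0, 0, 0, 0, 55], [0, 0, 0, 0, 0, 0, 55]]

```text
time: 7.53
tool_pos: [0.592, -0.2201, 0.1186]
tcp_rot: [-1.203, -2.9, -0.0]
wrist_force: [-0.5, -0.2, -2.4]
width: 0.679
grip_force: 38.7
```

Request:
play_rows:
  moves:
    - [[0, 0, 0, 0, 0, 0, 55], [0, 0, 0, 0, 0, 0, 55], [0, 0, 0, 0, 0, 0, 55]]

```text
time: 7.78
tool_pos: [0.5926, -0.2202, 0.1196]
tcp_rot: [-1.203, -2.901, -0.001]
wrist_force: [0.2, -0.5, -2.4]
width: 0.679
grip_force: 38.7
```

```bash
python3 -c "
from h import *
go(np.array([.5936,-.2202,.118]),down(45))"
```

```text
t 7.78 pos [ 0.5926 -0.2202  0.1196] F [ 0.2 -0.5 -2.4] w 58.0 g 38.7 q [-0.4   0.25  1.79  0.    1.1  -1.18]
turn [-0.    -0.002 -0.002] shift now [-0.007  0.007  0.016] shift after turn [-0.007  0.007  0.016]
```

Request:
play_rows:
  moves:
    - [[0, 0, 0, -0.005, 0.005, 0.01, 55], [0, 0, 0, 0, 0, 0.01, 55], [0, 0, 0, 0, 0, 0.01, 55], [0, 0, 0, 0, 0, 0, 55], [0, 0, 0, 0, 0, 0, 55]]

```text
time: 8.2
tool_pos: [0.5933, -0.2201, 0.117]
tcp_rot: [-1.203, -2.901, -0.001]
wrist_force: [-1.6, 0.2, 2.3]
width: 0.681
grip_force: 39.3
```

```bash
python3 -c "
from h import *
go(np.array([.5936,-.2202,.1158]),down(45))"
```

```text
t 8.2 pos [ 0.5933 -0.2201  0.117 ] F [-1.6  0.2  2.3] w 58.1 g 39.3 q [-0.39  0.26  1.79  0.    1.09 -1.18]
turn [ 0.    -0.002 -0.002] shift now [-0.003  0.001  0.012] shift after turn [-0.003  0.001  0.012]
```

Key contact at about 5 N. Now I'll turn gently towards the slot.

Request:
play_rows:
  moves:
    - [[0, 0, 0.06, 0, 0, 0, 55], [0, 0, 0.06, 0, 0, 0, 55], [0, 0, 0.06, 0, 0, 0, 55], [0, 0, 0.06, 0, 0, 0, 55], [0, 0, 0, 0, 0, 0, 55]]

```text
time: 8.62
tool_pos: [0.5938, -0.2201, 0.1167]
tcp_rot: [1.376, 2.824, 0.001]
wrist_force: [0.5, 0.6, 0.5]
width: 0.683
grip_force: 39.0
```

Request:
play_rows:
  moves:
    - [[0, 0, 0.06, 0, 0, 0, 55], [0, 0, 0.06, 0, 0, 0, 55], [0, 0, 0, 0, 0, 0, 55], [0, 0, 0, 0, 0, 0, 55]]

```text
time: 8.95
tool_pos: [0.5936, -0.2202, 0.1165]
tcp_rot: [-1.457, -2.783, -0.001]
wrist_force: [1.0, 0.8, 0.6]
width: 0.677
grip_force: 39.0
```

```bash
python3 -c "
from h import *
go(np.array([.5936,-.2202,.1158]),down(31.5))"
```

```text
t 8.95 pos [ 0.5936 -0.2202  0.1165] F [1.  0.8 0.6] w 57.8 g 39.0 q [-0.39  0.26  1.79  0.    1.09 -1.  ]
turn [ 0.    -0.001  0.112] shift now [-0.     0.     0.007] shift after turn [-0.     0.     0.007]
```

Request:
play_rows:
  moves:
    - [[0, 0, 0.06, 0, 0, 0.01, 55], [0, 0, 0.05, 0, 0, 0.01, 55], [0, 0, 0, 0, 0, 0, 55], [0, 0, 0, 0, 0, 0, 55]]

```text
time: 9.28
tool_pos: [0.5923, -0.2201, 0.1135]
tcp_rot: [-1.532, -2.739, 0.001]
wrist_force: [-0.8, -0.1, -2.4]
width: 0.675
grip_force: 38.8
```

```bash
python3 -c "
from h import *
go(np.array([.5936,-.2202,.1098]),down(31.5));print(bot.read_state()['torque'])"
```

```text
t 9.28 pos [ 0.5923 -0.2201  0.1135] F [-0.8 -0.1 -2.4] w 57.7 g 38.8 q [-0.4   0.26  1.79 -0.    1.09 -0.95]
turn [-0.004 -0.004  0.002] shift now [-0.008  0.01   0.037] shift after turn [-0.008  0.01   0.037]
[-0.01602929 -0.02079677  0.0326067 ]
```

The key dropped into the slot: the z force returned to free weight and the cap is below the plate contact height. I'll lower it to the rim.

Request:
play_rows:
  moves:
    - [[-0.002, -0.002, 0, -0.005, 0.005, 0.01, 55], [0, 0, 0, 0, 0, 0.01, 55], [0, 0, 0, 0, 0, 0.01, 55], [0, 0, 0, 0, 0, 0, 55], [0, 0, 0, 0, 0, 0, 55]]

```text
time: 9.7
tool_pos: [0.5936, -0.2203, 0.1112]
tcp_rot: [-1.535, -2.741, -0.0]
wrist_force: [-0.4, 0.9, -1.0]
width: 0.679
grip_force: 39.0
```

```bash
python3 -c "
from h import *
go(np.array([.5936,-.2202,.1098]),down(31.5));print(bot.read_state()['torque'])"
```

```text
t 9.7 pos [ 0.5936 -0.2203  0.1112] F [-0.4  0.9 -1. ] w 58.0 g 39.0 q [-0.39  0.26  1.8   0.    1.08 -0.94]
turn [ 0.    -0.001 -0.   ] shift now [0.001 0.001 0.014] shift after turn [0.001 0.001 0.014]
[-0.01259476  0.16292338 -0.06405341]
```

Request:
play_rows:
  moves:
    - [[0, 0, 0, 0, 0, 0.007, 55], [0, 0, 0, 0, 0, 0, 55], [0, 0, 0, 0, 0, 0, 55], [0, 0, 0, 0, 0, 0, 55]]

```text
time: 10.03
tool_pos: [0.5937, -0.2204, 0.1112]
tcp_rot: [1.535, 2.741, 0.0]
wrist_force: [-3.8, 1.1, 4.4]
width: 0.671
grip_force: 39.4
```

```bash
python3 -c "
from h import *
go(np.array([.5936,-.2202,.1098]),down(31.5));print(bot.read_state()['torque'])"
```

```text
t 10.03 pos [ 0.5937 -0.2204  0.1112] F [-3.8  1.1  4.4] w 57.3 g 39.4 q [-0.39  0.26  1.8   0.    1.08 -0.94]
turn [ 0.001 -0.    -0.   ] shift now [ 0.002 -0.     0.014] shift after turn [ 0.002 -0.     0.014]
[0.056777   0.70926633 0.0467726 ]
```

It is seated, having dropped 5.8 mm with about 7 N on it. I'll ease off slightly and open.

Request:
play_rows:
  moves:
    - [[0, 0, 0, 0, 0, -0.004, 55], [0, 0, 0, 0, 0, 0, 62], [0, 0, 0, 0, 0, 0, 70], [0, 0, 0, 0, 0, 0, 85], [0, 0, 0, 0, 0, 0, 85]]
  newtons: 20

```text
time: 10.45
tool_pos: [0.594, -0.2203, 0.1109]
tcp_rot: [1.535, 2.74, 0.001]
wrist_force: [0.2, -0.3, 0.5]
width: 0.995
grip_force: 0.0
```

Request:
play_rows:
  moves:
    - [[0, 0, 0, 0, 0, 0, 85], [0, 0, 0, 0, 0, 0, 85], [0, 0, 0, 0, 0, -0.05, 85], [0, 0, 0, 0, 0, -0.15, 85], [0, 0, 0, 0, 0, -0.3, 85]]

```text
time: 10.87
tool_pos: [0.5907, -0.219, 0.1572]
tcp_rot: [-1.531, -2.733, 0.001]
wrist_force: [0.1, -0.2, -0.1]
width: 0.995
grip_force: 0.0
```

Request:
play_rows:
  moves:
    - [[0, 0, 0, 0, 0, -0.3, 85], [0, 0, 0, -0.3, 0, -0.1, 85], [0, 0, 0, -0.4, 0, 0, 85], [0, 0, 0, -0.3, 0, 0, 85], [0, 0, 0, 0, 0, 0, 85]]

```text
time: 11.28
tool_pos: [0.6483, -0.3105, 0.2016]
tcp_rot: [1.536, 2.735, -0.002]
wrist_force: [-0.1, 0.4, -0.7]
width: 0.996
grip_force: 0.0
```

```bash
python3 -c "
from h import *
go(RIM,down(31.5))
c=cam('wrist');x=c['R']@RIM+c['t'];u,v=(c['K']@x/x[2])[:2];print(u,v)
u0=int(np.clip(u-100,0,440));v0=int(np.clip(v-90,0,300));print(u0,v0);save(c,'pics/w5.png',(u0,v0,u0+200,v0+180),3)
W=cloud(c);r=np.hypot(W[...,0]-RIM[0],W[...,1]-RIM[1]);q=W[(r<.05)]
print(np.histogram(q[:,2],bins=np.arange(.09,.16,.003)))
for lo,hi,rr in((.14,.15,.035),(.106,.116,.039)):
  t=W[(r<rr)&(W[...,2]>lo)&(W[...,2]<hi)];m=np.median(t,0);d=t-t.mean(0);nn=np.linalg.svd(d,full_matrices=0)[2][2]
  print(len(t),m,'tilt',np.degrees(np.arccos(abs(nn[2]))),cv2.minEnclosingCircle(t[:,:2].astype(np.float32)))
"
```

```text
t 11.28 pos [ 0.6483 -0.3105  0.2016] F [-0.1  0.4 -0.7] w 85.0 g 0.0 q [-0.48  0.35  1.51 -0.    1.28 -1.03]
turn [ 0.003  0.009 -0.005] shift now [ 1.061e+00 -1.000e-03  9.610e-01] shift after turn [1.056 0.003 0.966]
323.97829688196026 92.13158305219196
223 2
(array([   0,    0,    0,    0,  203,  251, 1524,  458,    4,    0,    0,
          0,    0,    0,    0,    0,   68, 2594, 5371,    0,    0,    0,
          0]), array([0.09 , 0.093, 0.096, 0.099, 0.102, 0.105, 0.108, 0.111, 0.114,
       0.117, 0.12 , 0.123, 0.126, 0.129, 0.132, 0.135, 0.138, 0.141,
       0.144, 0.147, 0.15 , 0.153, 0.156, 0.159]))
8024 [ 0.59445889 -0.21817555  0.14434334] tilt 0.16585621168952863 ((0.5948283672332764, -0.21869714558124542), 0.030004436150193214)
1833 [ 0.60661758 -0.23996182  0.11045988] tilt 0.45365647658538233 ((0.5939757823944092, -0.22012317180633545), 0.03881237655878067)
```

View pics/w5.png

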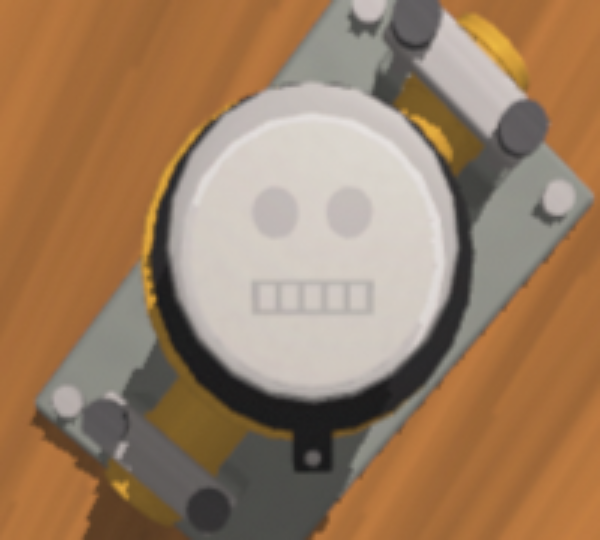

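The cap sits level, with its dome at crop (310,255) and its ear at (312,455). Its dome top is at 0.1443 m against an ideal 0.144, the tilt is 0.2°, and the gripper is clear.

```bash
python3 -c "
from workcell import bot
print(bot.finish_job())"
```

```text
the job is handed in; nothing more can be done
None
```

The cap is fully home and level on the meter with its key in the slot; I let it go, moved the gripper clear, and handed in the job at about 11 s.

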